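Press the cap onto an ointment tub with the bench locking clamp

TASK

Slide the ointment tub along the plate between the guide rails until it stands against the back stop under the clamp's open jaw, then press the clamp's handle down over centre so that it stays locked by itself and has pressed the raised cap fully home. Then press down the release lever behind the handle so that the jaw springs open, and leave the capped tub standing upright against the stop, without disturbing the other things on the table.

Things in the scene. Friction and masses are not known exactly. Their poses are not given: they have to be found in the camera images.
- clamp: steel locking clamp fixed to the table, lying across the robot's view. Origin on the table under its middle; +x axis runs from the feed end to the handle end (robot's left), z up; symmetric about y = 0. Aluminium plate at the feed end: top 10 mm above the table, x -200 to -25 mm, 130 mm wide, bare from x -200 to -130 but for two bolts. Jaw arm over the nest: at most 105 mm above the table.
- nest (a point): where the centre of the tub's underside comes to stand, on the plate under the jaw pad: clamp x = -60, y = 0, z = 10 mm. Two guide rails 8 mm high lead there along clamp x: 52 mm apart from x = -99 to -37, flaring to about 93 mm apart at x = -129. Back stop, 22 mm tall, at x = -37.5. The open jaw's round pad (26 mm) hangs 60 mm above the table at its lowest
- handle_pad (a point): on top of the black rubber grip at the handle's free end; grip 28 mm wide, from 30 mm before this point to 18 mm behind it. Open: 158 mm above the table, clamp x = 99 mm; locked: 98 mm, x = 120 mm; it swings about the handle's front pivot (clamp x about 0, 74 mm up). Pressed down it takes about 10 N while the cap goes on, nothing near dead centre, then meets a firm stop: press no farther
- clamp_handle (a joint): handle angle, rad: 0 open, grows as it is pressed; dead centre at about 0.76, firm stop and locked at 0.82. Let go short of the centre it springs open again.
- release_pad (a point): centre of the top of the release lever's thumb plate, 30 x 26 mm, dark steel, beyond the handle's end: clamp x = 172 mm, 74 mm above the table at rest. Pressed down it falls up to 27 mm to a stop, swinging about a pivot 42 mm nearer the feed end and 10 mm lower; takes 3 to 8 N; springs back when let go. The handle then jumps up; its end stays within clamp x = 145 mm
- clamp_release (a joint): release lever angle, rad: 0 at rest, 0.65 fully down. With the handle locked it meets the handle at a small angle and has lifted it over the dead centre by about 0.4; the handle then springs up beside it.
- tub: round white ointment tub, 45 mm wide, loose, 105 g; origin at the centre of its underside, z up. Its ribbed cap, 47 mm wide, covers it from 33 mm above the underside; top of the cap 44 mm above the underside while raised, 39 mm when home. Starts on the plate in front of the rails.
- tub_cap (a joint): how far the cap has been pressed on, m: 0 raised, 0.005 fully home; stays where it is left; needs about 30 N
- clamp_jaw: the clamp's jaw arm with its round rubber pad; origin at its pivot
- mortar: small stone mortar, 93 mm wide, 84 mm tall, far left corner; leave alone
- tape_roll: roll of brown tape lying flat, 96 mm wide, 48 mm tall, left side; leave alone
- packet_a: paper packet tied with twine, 87 x 117 x 50 mm, right side; leave alone
- packet_c: smaller paper packet tied with twine, 80 x 102 x 44 mm, right side, farther off; leave alone
- weight_100: brass balance weight, 28 mm wide, 38 mm tall, far edge, left of the middle; leave alone
- weight_50: smaller brass balance weight, 22 mm wide, 32 mm tall, beside the larger one; leave alone
- stamp: wooden rubber stamp standing upright, 34 x 48 mm, 81 mm tall, far edge, right of the middle; leave alone
- marker: capped marker pen lying along the far edge, 135 mm long, 17 mm thick; leave alone
Not all that is in view belongs to the job. Several things have the shape of the tub; the one meant has the colours described above.

How it is judged:
By the outcome, as a careful person would: the job done as asked, in the order asked, and still so for the second after the job is handed in, with the robot touching nothing.
It also fails if it takes over 54 s, if anything falls off the work surface, if the arm or the gripper's body presses on something with over 40 N, if the wrist force passes 120 N, or if a joint passes its speed limit or range.

ROBOT

A 7-joint arm with a two-finger parallel gripper is mounted at the origin on the work surface; the furniture and walls round the work are solid. World frame = base frame: x ahead of the robot, y to its left, z up, the work surface at z = 0. Lengths are in m, angles in degrees, forces in N, time in s.
With the tool pointing down it reaches from about 0.4 to 0.85 m from the base axis. Payload 6.9 kg.
Tool frame: the origin (TCP) lies midway between the tips of the shut fingers; the grasp point (between the pads) lies 19 mm behind it; z points along the fingers, x is the direction in which the jaws open and shut, and the axes are right-handed (so a half turn about z gives the same grasp; the last joint's range is limited). The gripper opens to 85 mm and grips with 20 to 120 N. Pads are 22 mm wide; open, the fingers measure 114 mm over their backs; the gripper's body (76 mm by 85 mm) begins 54 mm behind the grasp point. The pads swing forward as they close: fully open they stand 13 mm farther back than shut.
Start: joints at [-65.46, 29.078, -13.613, 85.955, 7.202, 65.827, -8.869], TCP at [0.198, 0.593, 0.231] pointing down, gripper open.
Joint ranges: [-176.47, 176.47], [-13.61, 117.27], [-81.72, 77.17], [0.22, 143.17], [-87.28, 267.28], [10, 112.55], [-165.47, 165.47]. Speed limits (degrees/s): [136.94, 136.94, 180, 180, 180, 180, 180].

INTERFACE

Orientations are given as [roll, pitch, yaw] about the fixed x, y, z axes, in that order (R = Rz(yaw) Ry(pitch) Rx(roll)).
In Python, from station import monitor, imaging, r gives the robot as it stands.
- The arm moves only by the shell command python3 -m handwheel 'ROWS'. ROWS is JSON, a list of rows, each a list of 3 entries, a list of its own where there are three numbers: the shift along the tool's x, y, z in mm, then the turn, a rotation vector about the tool's x, y, z in degrees, then the opening in per cent of the stroke, from 0 (shut) to 100 (fully open). In form: [[[x, y, z], [wx, wy, wz], claw], ...]. A call has exactly 10 rows; each row shifts and turns the commanded pose from where the row before left it, along the tool's axes as they then stand; what a row does not reach is not made up. A row lasts 1/10 s, in which the tool goes at most 50 mm and 8.59 degrees, less where a joint would pass 70% of its speed; a pose out of reach is approached as far as the arm can. A call is refused whole if a number of a shift passes 50 or a number of a turn 8.59, either way. A call with a gripper value outside its range is refused whole. The fingers move at their own pace and stop on an object; the grip force is fixed at half the most. Time passes only in rows, so rows that do not move let the fingers close, or fill a call up. It gives the time, the measured TCP pose, the force and the opening at its end, in the units of the state.
- monitor.state(): the state, without advancing time (a new reading comes with each control period).
- imaging.camera(name): name is "scene" or "top" or "wrist"; returns (picture, depth): 420x560x3 uint8, blue, green, red; 420x560 float32, m along the optical axis (not along the pixel's ray), 0 where there is no reading.
- imaging.camera_model(name): a dict with "camera_matrix" (3x3 intrinsics, pixels), "world_from_camera" (4x4, takes a point from camera to world coordinates). Camera axes: x right, y down, z forward; pixel columns grow to the right and rows downward; lengths in m; the calibration is good to about 2 mm. A picture is of the moment at which its call begins: read the wrist's pose just before it. camera_model takes no time and is no camera call; for the wrist camera it gives the pose at the moment of the call.
- r.sign_off(): hands the job in, once; it reports no verdict.
The state is a dict: "time": time; "joint_positions": joint angles; "qd": joint speeds; "joint_efforts": joint torques, N m; "position": TCP position; "ee_rot": TCP orientation; "wrist_force": force on the tool from outside, world axes, zero at the start; "wrist_torque": the same for the moment, N m; "width": finger opening in m.
Only numpy, scipy, OpenCV 4.12 (cv2) and the standard library are available. Lean on these libraries where they do the work, as an engineer would, in place of code of your own. Each camera call takes 0.05 s, during which the arm holds its last target. There are 200 camera calls.

## Working session

There is one attempt and no reset: what is moved stays moved. The work goes in short steps, Python scripts to look and compute and a shell command to move; the robot and the scene stay as the last step left them, time stands still between calls to the robot, and variables do not carry over. Pictures are saved under pics/ and viewed, about 8 in all and at most 12, crops included, and the job is handed in when it is done.

```bash
mkdir -p pics; ls; python3 - <<'E'
from station import monitor, imaging, r
import cv2, numpy as np
s=monitor.state(); print({k:np.round(v,3).tolist() for k,v in s.items()})
for n in ["scene","top"]:
    p,d=imaging.camera(n); cv2.imwrite(f"pics/{n}0.png",p); np.save(f"{n}0.npy",d)
    m=imaging.camera_model(n); print(n,np.round(m["camera_matrix"],1).tolist(),np.round(m["world_from_camera"],3).tolist())
E
```

```text
pics
{'time': 0.0, 'joint_positions': [-65.459, 29.127, -13.609, 86.008, 7.204, 65.829, -8.87], 'qd': [0.003, 0.098, 0.017, 0.027, -0.089, 0.008, 0.01], 'joint_efforts': [0.001, -62.062, -2.186, -24.965, 0.013, 0.012, -0.0], 'position': [0.198, 0.592, 0.23], 'ee_rot': [179.996, 0.105, 71.504], 'wrist_force': [-1.079, -0.192, -0.11], 'wrist_torque': [0.015, -0.02, 0.008], 'width': 0.085}
scene [[388.2, 0.0, 284.6], [0.0, 388.2, 208.0], [0.0, 0.0, 1.0]] [[0.716, -0.497, 0.491, 0.072], [-0.698, -0.526, 0.486, -0.445], [0.017, -0.69, -0.723, 0.764], [0.0, 0.0, 0.0, 1.0]]
top [[397.6, 0.0, 279.4], [0.0, 397.6, 211.6], [0.0, 0.0, 1.0]] [[0.003, -0.993, 0.118, 0.411], [-1.0, -0.005, -0.014, -0.003], [0.015, -0.117, -0.993, 1.176], [0.0, 0.0, 0.0, 1.0]]
```

View pics/top0.png

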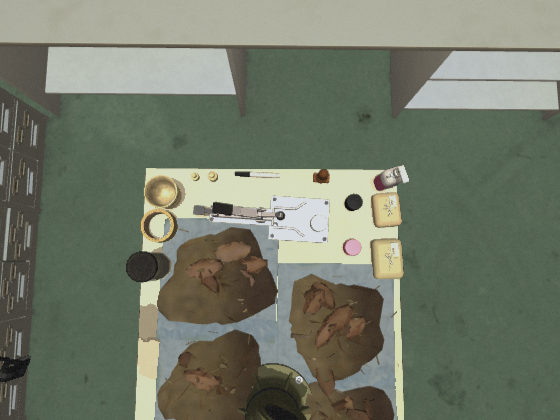

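View pics/scene0.png

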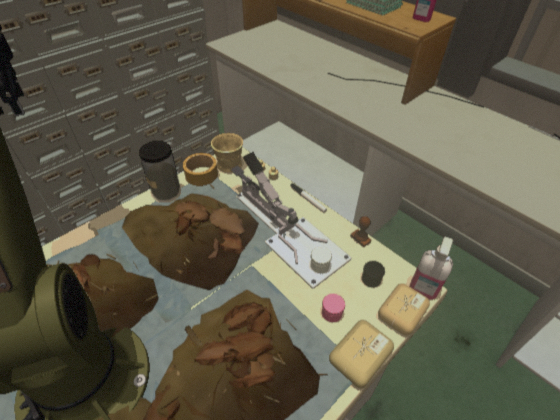

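Top view: the plate spans about px (269–329, 196–242), the white tub is at (319,224), the handle runs left to about (200,210), and pink and black decoys are off the plate. Next I'll measure the plate, the tub and the pads.

```bash
cat > h.py <<'E'
import numpy as np, cv2
from station import monitor, imaging, r
def cast(name,uv,z,m=None):
    m=m or imaging.camera_model(name); K=np.array(m["camera_matrix"]); T=np.array(m["world_from_camera"])
    d=T[:3,:3]@np.linalg.inv(K)@np.array([uv[0],uv[1],1.]); o=T[:3,3]
    return o+d*(z-o[2])/d[2]
def cloud(name,d,m=None):
    m=m or imaging.camera_model(name); K=np.array(m["camera_matrix"]); T=np.array(m["world_from_camera"])
    v,u=np.mgrid[:d.shape[0],:d.shape[1]]
    P=np.stack([(u-K[0,2])/K[0,0]*d,(v-K[1,2])/K[1,1]*d,d],-1)
    return P@T[:3,:3].T+T[:3,3]
E
python3 - <<'E'
from h import *
p=cv2.imread("pics/top0.png"); d=np.load("top0.npy")
W=cloud("top",d)
hsv=cv2.cvtColor(p,cv2.COLOR_BGR2HSV)
sub=np.zeros(d.shape,bool); sub[185:255,262:340]=1
m=(sub&(hsv[...,1]<35)&(hsv[...,2]>120)).astype(np.uint8)
c=max(cv2.findContours(m,0,2)[0],key=cv2.contourArea)
b=cv2.boxPoints(cv2.minAreaRect(c)); print(cv2.minAreaRect(c))
B=np.array([cast("top",q,.01) for q in b]); print(B.round(4))
t=sub&(W[...,2]>.045)&(W[...,2]<.062)&(hsv[...,1]<60)
print('tub',t.sum(),W[t][:,2].min(),np.median(W[t],0))
n,l,s,ce=cv2.connectedComponentsWithStats(t.astype(np.uint8))
for i in range(1,n):
    if s[i,4]>30: print(s[i],ce[i],cast("top",ce[i],.054), W[l==i].mean(0))
sub=np.zeros(d.shape,bool); sub[190:235,185:300]=1
for v in range(200,224,2): print(v,(W[v,188:300:4,2]*1000).astype(int))
cv2.imwrite("pics/crop.png",cv2.resize(p[180:255,180:340],None,fx=5,fy=5,interpolation=cv2.INTER_CUBIC))
E
```

```text
((300.5, 219.5), (69.0, 77.0), 90.0)
[[ 0.628   0.0323  0.01  ]
 [ 0.6293 -0.1973  0.01  ]
 [ 0.4246 -0.1942  0.01  ]
 [ 0.4239  0.0306  0.01  ]]
tub 239 0.04507436800938858 [ 0.5143374  -0.12889812  0.05209605]
[310 215  18  17 220] [318.57272727 222.65      ] [ 0.51233138 -0.13028043  0.054     ] [ 0.51253639 -0.13052021  0.05188898]
200 [ 1 -1  0  0  0 -2  0  0  0 -2  0  0  2 -1 -3 -1 -3 -3  0 -2  2  7  5  8
 11 10 10  9]
202 [ -5  -4  -1  -1  -2   0   0 164 156   0   0   0   0   0   2  -2   0   0
   0  -4   0   8  11   4   7   7   3  12]
204 [  1  -4  -2  -1   0   2   0 161 154 151 144 133  -1  -2   0  -1  -1   0
  -8  -1   0   5   8   9   6   8   8  11]
206 [ -2  -1  75  74  70  -3  10 159 154 147 144 133 123   2  -1  -4  -1   0
   0  -3  -2   9   8  10   5   9   8   9]
208 [ -4  -3  74  76  73  -1  66 163 154 149 140 132 121 114 107 102  99   9
  52  56  -1  29  14  16  18  18  21  17]
210 [  0   0  76  71  70  66 155 162 155 147 139 134 123 116 107 106 103  89
  77  45   5  30   9  10  12   7  10   8]
212 [  3  -2  72  71  66  69 157 161 156 154 142 128 120 115 105 104  96  94
  82  80  81  83  95  91  10   8   6   7]
214 [  0   0  70  71  -3  -6  69  67  34  69 141  32 120 115 107 105 101  91
  79  81  83  83  92  93  72   6   9   6]
216 [-3 -2 -4 -1  1 -1  7 31 32 32 33 34 37 34 94 92 94 92 65 73 76 89 93 95
 71  5 12  7]
218 [ 7  5  5  2  7  0  8  4  5  6  4  8 12 16 27 29 30 70 52 34 32 37 10 72
  7 13  6 10]
220 [ 0  4  3  5  2  5  9  9  6  7  4  7  8 11 10 11  8 55 57 57 10 30  4  4
  7  6  5  5]
222 [ 0  2  0  3  3  4  0  3  1  4  5 11  7  9 11  9  7 10 50 27  7 31 14  8
  9  8  7  8]
```

View pics/crop.png

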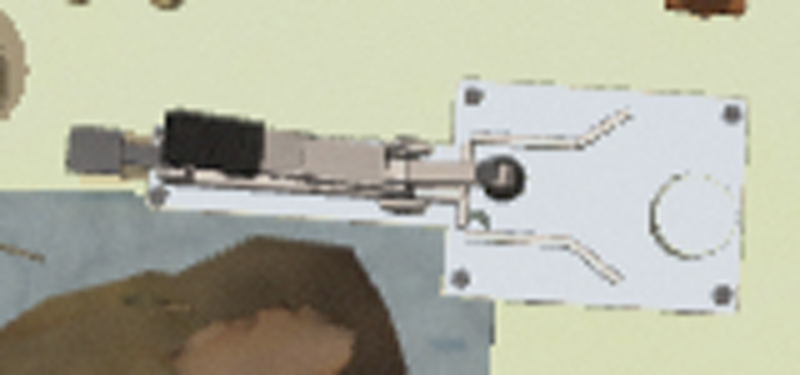

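Crop: plate corners are at (461,79), (748,98), (737,313), (443,294), the tub top circle at about (695,215), the grip at (214,143), and the release plate at (95,151).

```bash
python3 - <<'E'
from h import *
f=lambda c:((c[0]+.5)/5-.5+180,(c[1]+.5)/5-.5+180)
C=np.array([cast("top",f(c),.01)[:2] for c in [(461,79),(748,98),(737,313),(443,294)]])
L=np.array([[-25,65],[-200,65],[-200,-65],[-25,-65]])/1000.
print(C.round(4))
# clamp x -> world: fit rotation; far edge (world +x) : clamp x=+wy => clamp y = -wx
L[:,1]*=-1
a=L-L.mean(0); b=C-C.mean(0)
th=np.arctan2((a[:,0]*b[:,1]-a[:,1]*b[:,0]).sum(),(a*b).sum())
R=np.array([[np.cos(th),-np.sin(th)],[np.sin(th),np.cos(th)]]); o=C.mean(0)-R@L.mean(0)
print(np.degrees(th),o,(L@R.T+o-C).round(4)); np.savez("clamp.npz",R=R,o=o)
for n,c,z in [("tub",(695,215),.054),("grip",(214,143),.156),("rel",(95,151),.074),("pad",(502,178),.095)]:
    w=cast("top",f(c),z)[:2]; print(n,w.round(4),'clamp',(R.T@(w-o)).round(4))
for n,p in [("nest",(-.06,0)),("handle",(.099,0)),("handle locked",(.12,0)),("rel",(.172,0)),("tub front",(-.17,0))]: print(n,(R@np.array(p)+o).round(4))
E
```

```text
[[ 0.5969  0.003 ]
 [ 0.5863 -0.1675]
 [ 0.4589 -0.1595]
 [ 0.4694  0.0129]]
86.31178878453525 [0.53512177 0.03448067] [[ 0.0015  0.0024]
 [ 0.0008 -0.0018]
 [-0.0015 -0.0014]
 [-0.0008  0.0009]]
tub [ 0.5125 -0.1304] clamp [-0.166  0.012]
grip [0.5395 0.1294] clamp [0.095  0.0018]
rel [0.545  0.2061] clamp [0.1719 0.0012]
pad [ 0.5286 -0.0202] clamp [-0.055  0.003]
nest [ 0.5313 -0.0254]
handle [0.5415 0.1333]
handle locked [0.5428 0.1542]
rel [0.5462 0.2061]
tub front [ 0.5242 -0.1352]
```

```bash
cat >> h.py <<'E'
from scipy.spatial.transform import Rotation as Ro
Z=np.load("clamp.npz")
def to(cx,cy,z,lean=0,s=None):
    """delta in tool axes to TCP at clamp (cx,cy,z mm), jaws across clamp x, body leaning lean deg toward +clamp x"""
    s=s or monitor.state()
    w=np.r_[Z["R"]@np.array([cx,cy])/1000+Z["o"],z/1000]
    # tool: x along -clamp y, y along -clamp x, z down (lean 0)
    cxv=np.r_[Z["R"][:,0],0]; cyv=np.r_[Z["R"][:,1],0]
    T0=np.stack([-cyv,-cxv,[0,0,-1]],1)
    T=Ro.from_rotvec(np.radians(lean)*cyv)*Ro.from_matrix(T0)
    N=Ro.from_euler("xyz",s["ee_rot"],degrees=True)
    p=np.array(s["position"]); 
    q=Z["R"].T@(p[:2]-Z["o"])*1000
    print("clamp now",q.round(1),round(p[2]*1000,1),"t",s["time"],"F",np.round(s["wrist_force"],1),"w",round(s["width"],4))
    print(" turn first (tool):",(N.inv()*T).as_rotvec(degrees=True).round(2)," then shift in turned axes:",(T.inv().apply(w-p)*1000).round(1), " shift in present axes:",(N.inv().apply(w-p)*1000).round(1))
E
python3 -m handwheel '[[[0,0,0],[0,0,8.4],30],[[0,0,0],[0,0,8.4],30],[[0,0,0],[0,0,8.4],30],[[0,0,0],[0,0,8.4],30],[[0,0,0],[0,0,8.4],30],[[0,0,0],[0,0,8.4],30],[[0,0,0],[0,0,8.4],30],[[0,0,0],[0,0,8.4],30],[[0,0,0],[0,0,8.2],30],[[0,0,0],[0,0,0],30]]'
python3 -c "
from h import *
to(-225,10,150,0);to(-225,10,150,-20);to(-225,10,30,-20)"
```

```text
time: 1.1
position: [0.198, 0.5925, 0.2308]
ee_rot: [179.9, -0.0, -4.0]
wrist_force: [-0.1, 0.1, -0.7]
width: 0.0256
clamp now [535.2 372.3] 230.8 t 1.1 F [-0.1  0.1 -0.7] w 0.0256
 turn first (tool): [ 0.06 -0.   -0.31]  then shift in turned axes: [362.3 760.2  80.8]  shift in present axes: [366.4 758.2  81.6]
clamp now [535.2 372.3] 230.8 t 1.1 F [-0.1  0.1 -0.7] w 0.0256
 turn first (tool): [20.06 -0.05 -0.31]  then shift in turned axes: [ 362.3  742.  -184.1]  shift in present axes: [366.4 758.2  81.6]
clamp now [535.2 372.3] 230.8 t 1.1 F [-0.1  0.1 -0.7] w 0.0256
 turn first (tool): [20.06 -0.05 -0.31]  then shift in turned axes: [362.3 783.  -71.3]  shift in present axes: [366.4 758.  201.6]
```

```bash
for i in 1 ; do python3 -m handwheel '[[[18,38,0],[0,0,0],30],[[18,38,0],[0,0,0],30],[[18,38,0],[0,0,0],30],[[18,38,0],[0,0,0],30],[[18,38,0],[0,0,0],30],[[18,38,0],[0,0,0],30],[[18,38,0],[0,0,0],30],[[18,38,0],[0,0,0],30],[[18,38,0],[0,0,0],30],[[18,38,0],[0,0,0],30]]'; done
python3 -c "
from h import *
to(-225,10,150,0)"
```

```text
time: 2.1
position: [0.3523, 0.1996, 0.2314]
ee_rot: [180.0, -0.0, -3.6]
wrist_force: [1.3, -0.7, 0.7]
width: 0.0255
clamp now [153.1 193.1] 231.4 t 2.1 F [ 1.3 -0.7  0.7] w 0.0255
 turn first (tool): [ 0.   -0.02  0.09]  then shift in turned axes: [183.1 378.1  81.4]  shift in present axes: [182.5 378.3  81.4]
```

```bash
python3 -m handwheel '[[[18,38,0],[0,0,0],30],[[18,38,0],[0,0,0],30],[[18,38,0],[0,0,0],30],[[18,38,0],[0,0,0],30],[[18,38,0],[0,0,0],30],[[18,38,0],[0,0,0],30],[[18,38,0],[0,0,0],30],[[18,38,0],[0,0,0],30],[[18,38,0],[0,0,0],30],[[18,36,0],[0,0,0],30]]'
python3 -m handwheel '[[[0,0,20],[0,0,0],30],[[0,0,20],[0,0,0],30],[[0,0,20],[0,0,0],30],[[0,0,0],[5,0,0],30],[[0,0,0],[5,0,0],30],[[0,0,0],[5,0,0],30],[[0,0,0],[5,0,0],30],[[0,0,0],[0,0,0],30],[[0,0,0],[0,0,0],30],[[0,0,0],[0,0,0],30]]'
python3 - <<'E'
from h import *
to(-215,12,31,-20)
m=imaging.camera_model("wrist"); p,d=imaging.camera("wrist"); cv2.imwrite("pics/w1.png",p)
q,d=imaging.camera("top"); W=cloud("top",d)
hsv=cv2.cvtColor(p,cv2.COLOR_BGR2HSV)
W=cloud("wrist",imaging.camera("wrist")[1],m)
k=(W[...,2]>.048)&(W[...,2]<.06)&(hsv[...,1]<50)&(hsv[...,2]>120)
n,l,s,ce=cv2.connectedComponentsWithStats(k.astype(np.uint8))
for i in range(1,n):
    if s[i,4]>300:
        w=cast("wrist",ce[i],.054,m)[:2]; print(s[i],ce[i],w,(Z["R"].T@(w-Z["o"])*1000).round(1))
E
```

```text
time: 3.1
position: [0.5062, -0.1898, 0.2311]
ee_rot: [180.0, 0.0, -3.6]
wrist_force: [0.4, 0.2, -0.0]
width: 0.0256
time: 4.1
position: [0.5062, -0.1869, 0.1714]
ee_rot: [-160.1, -0.0, -3.7]
wrist_force: [0.2, 0.8, -0.1]
width: 0.0257
clamp now [-222.8   14.7] 171.4 t 4.1 F [ 0.2  0.8 -0.1] w 0.0257
 turn first (tool): [ 0.06 -0.04 -0.03]  then shift in turned axes: [  2.7  40.7 134.6]  shift in present axes: [  2.6  40.6 134.6]
[ 250  154   62   62 2769] [280.69447454 184.33586132] [ 0.5117562  -0.13082916] [-166.5   12.7]
```

View pics/w1.png

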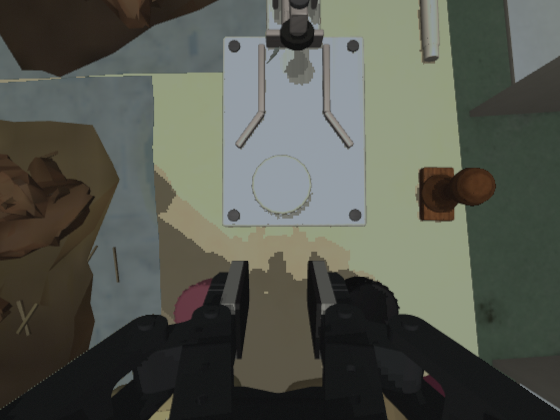

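The picture shows the tub at (281,184), which is clamp (-166, 12). The decoys sit to either side of the fingers, and the way down behind the tub is clear.

```bash
python3 -m handwheel '[[[0.2,4,14.2],[0,0,0],30],[[0.2,4,14.2],[0,0,0],30],[[0.2,4,14.2],[0,0,0],30],[[0.2,4,14.2],[0,0,0],30],[[0.2,4,14.2],[0,0,0],30],[[0.2,4,14.2],[0,0,0],30],[[0.2,4,14.2],[0,0,0],30],[[0.2,4,14.2],[0,0,0],30],[[0.2,4,14.2],[0,0,0],30],[[0.2,4,14.2],[0,0,0],30]]'
python3 -c "
from h import *
to(-212,12,24,-20)
to(-160,4,24,-20)"
```

```text
time: 5.25
position: [0.5087, -0.1771, 0.023]
ee_rot: [-160.0, 0.0, -3.9]
wrist_force: [-0.9, -0.4, 0.6]
width: 0.0257
clamp now [-212.8   12.7] 23.0 t 5.25 F [-0.9 -0.4  0.6] w 0.0257
 turn first (tool): [ 0.01 -0.07 -0.19]  then shift in turned axes: [ 0.7 -1.1 -0.7]  shift in present axes: [ 0.7 -1.1 -0.7]
clamp now [-212.8   12.7] 23.0 t 5.25 F [-0.9 -0.4  0.6] w 0.0257
 turn first (tool): [ 0.01 -0.07 -0.19]  then shift in turned axes: [  8.7 -50.   17.1]  shift in present axes: [  8.6 -50.   17.1]
```

```bash
python3 -m handwheel '[[[0,-5,1.6],[0,0,0],30],[[0,-6,2],[0,0,0],30],[[1.5,-6.6,2.4],[0,0,0],30],[[1.5,-6.6,2.4],[0,0,0],30],[[1.5,-6.6,2.4],[0,0,0],30],[[1.5,-6.6,2.4],[0,0,0],30],[[1.5,-6.6,2.4],[0,0,0],30],[[1.5,-6.6,2.4],[0,0,0],30],[[1.5,-6.6,2.4],[0,0,0],30],[[1.5,-6.6,2.4],[0,0,0],30]]'
cat > look.py <<'E'
from h import *
import sys
q,d=imaging.camera("top"); cv2.imwrite(sys.argv[1],cv2.resize(q[170:260,170:350],None,fx=4,fy=4,interpolation=cv2.INTER_CUBIC))
E
python3 look.py pics/t2.png; python3 -c "
from h import *
to(-95,0,24,-20)"
```

```text
time: 6.25
position: [0.5254, -0.1099, 0.0246]
ee_rot: [-160.0, -0.0, -3.9]
wrist_force: [-1.2, -1.3, 1.2]
width: 0.0257
clamp now [-143.     0.2] 24.6 t 6.3 F [0.3 0.9 0.8] w 0.0259
 turn first (tool): [-0.07 -0.04 -0.11]  then shift in turned axes: [  0.2 -44.9  17. ]  shift in present axes: [  0.1 -44.9  17.1]
```

View pics/t2.png

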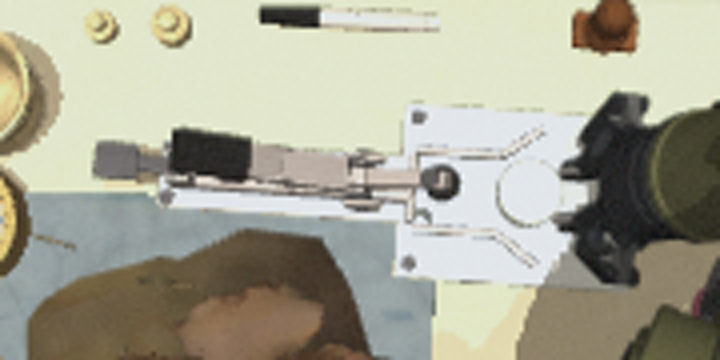

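The tub (530,192) is centred on the rails' mouth and held between both fingers. I'll keep pushing it in.

```bash
python3 -m handwheel '[[[0,-4.7,1.7],[0,0,0],30],[[0,-4.7,1.7],[0,0,0],30],[[0,-4.7,1.7],[0,0,0],30],[[0,-4.7,1.7],[0,0,0],30],[[0,-4.7,1.7],[0,0,0],30],[[0,-4.7,1.7],[0,0,0],30],[[0,-4.7,1.7],[0,0,0],30],[[0,-4.7,1.7],[0,0,0],30],[[0,-4.7,1.7],[0,0,0],30],[[0,0,0],[0,0,0],30]]'
python3 -c "
from h import *
to(-89,0,24,-20)
q,d=imaging.camera('top');W=cloud('top',d);k=(W[...,2]>.046)&(W[...,2]<.06);k[:,:275]=0;k[:,330:]=0;k[:200]=0;k[245:]=0
hsv=cv2.cvtColor(q,cv2.COLOR_BGR2HSV);k&=(hsv[...,1]<50)&(hsv[...,2]>120)
v,u=np.nonzero(k);print(k.sum(),u.min(),u.max(),v.min(),v.max())
for uu in (u.min()-.5,u.max()+.5):
  w=cast('top',(uu,v.mean()),.054)[:2];print((Z['R'].T@(w-Z['o'])*1000).round(1))"
```

```text
time: 7.3
position: [0.5283, -0.0643, 0.0247]
ee_rot: [-160.0, 0.0, -3.8]
wrist_force: [-0.7, -0.4, 1.0]
width: 0.0257
clamp now [-99.    0.5] 24.7 t 7.3 F [-0.7 -0.4  1. ] w 0.0257
 turn first (tool): [-0.05 -0.03 -0.13]  then shift in turned axes: [ 0.5 -9.2  4.1]  shift in present axes: [ 0.4 -9.2  4.1]
163 279 294 208 224
[-51.4   3. ]
[-96.7  -0.1]
```

```bash
python3 -m handwheel '[[[0,-1.9,0.7],[0,0,0],30],[[0,-1.9,0.7],[0,0,0],30],[[0,-1.9,0.7],[0,0,0],30],[[0,-1.9,0.7],[0,0,0],30],[[0,-0.9,0.4],[0,0,0],30],[[0,-0.9,0.4],[0,0,0],30],[[0,-0.9,0.3],[0,0,0],30],[[0,0,0],[0,0,0],30],[[0,0,0],[0,0,0],30],[[0,0,0],[0,0,0],30]]'; python3 look.py pics/t3.png
python3 -c "
from h import *
to(-86,0,24,-20)"
```

```text
time: 8.35
position: [0.5291, -0.0545, 0.0245]
ee_rot: [-160.0, 0.0, -3.9]
wrist_force: [-0.4, -0.8, -0.1]
width: 0.0259
clamp now [-89.2   0.3] 24.5 t 8.4 F [ 0.3 -0.4  0.1] w 0.0256
 turn first (tool): [-0.01 -0.07 -0.2 ]  then shift in turned axes: [ 0.3 -2.8  1.6]  shift in present axes: [ 0.3 -2.8  1.6]
```

View pics/t3.png

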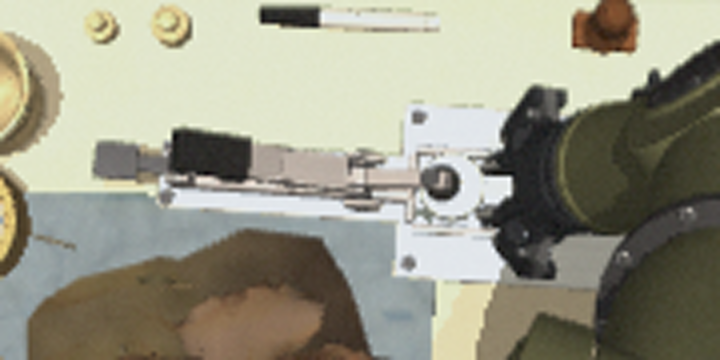

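The tub (450,190) is under the pad, but there is no stop force yet. I'll go on in small steps.

```bash
python3 -m handwheel '[[[0,-0.9,0.3],[0,0,0],30],[[0,-0.9,0.4],[0,0,0],30],[[0,-0.5,0.2],[0,0,0],30],[[0,-0.5,0.2],[0,0,0],30],[[0,0,0],[0,0,0],30],[[0,0,0],[0,0,0],30],[[0,0,0],[0,0,0],30],[[0,0,0],[0,0,0],30],[[0,0,0],[0,0,0],30],[[0,0,0],[0,0,0],30]]'; python3 -c "
from h import *
to(-86,0,24,-20)"
```

```text
time: 9.4
position: [0.5293, -0.0515, 0.0244]
ee_rot: [-160.0, 0.0, -3.9]
wrist_force: [-0.1, -1.4, 0.3]
width: 0.0258
clamp now [-86.2   0.3] 24.4 t 9.4 F [-0.1 -1.4  0.3] w 0.0258
 turn first (tool): [-0.   -0.07 -0.2 ]  then shift in turned axes: [ 0.3 -0.1  0.5]  shift in present axes: [ 0.3 -0.1  0.5]
```

```bash
python3 -m handwheel '[[[0,-0.5,0.2],[0,0,0],30],[[0,-0.5,0.2],[0,0,0],30],[[0,-0.5,0.2],[0,0,0],30],[[0,-0.5,0.1],[0,0,0],30],[[0,0,0],[0,0,0],30],[[0,0,0],[0,0,0],30],[[0,0,0],[0,0,0],30],[[0,0,0],[0,0,0],30],[[0,0,0],[0,0,0],30],[[0,0,0],[0,0,0],30]]'; python3 -c "
from h import *
to(-86,0,24,-20)"
```

```text
time: 10.4
position: [0.5295, -0.0504, 0.0244]
ee_rot: [-160.1, -0.0, -3.9]
wrist_force: [-0.7, -5.1, 1.1]
width: 0.0255
clamp now [-85.    0.1] 24.4 t 10.4 F [-0.7 -5.1  1.1] w 0.0255
 turn first (tool): [ 0.07 -0.11 -0.23]  then shift in turned axes: [0.1 1.  0. ]  shift in present axes: [0.1 1.  0. ]
```

Stop contact at 5 N. I'll back off along the rails, then rise.

```bash
python3 -m handwheel '[[[0,7,-2.6],[0,0,0],30],[[0,14,-5.1],[0,0,0],30],[[0,18,-6.6],[0,0,0],30],[[0,18,-6.6],[0,0,0],30],[[0,-7,-19],[0,0,0],0],[[0,-13,-36],[0,0,0],0],[[0,-13,-36],[0,0,0],0],[[0,-13,-36],[0,0,0],0],[[0,-13,-36],[0,0,0],0],[[0,0,0],[-8.5,0,0],0]]'; python3 - <<'E'
from h import *
q,d=imaging.camera("scene"); cv2.imwrite("pics/s4.png",cv2.resize(q[140:300,200:400],None,fx=4,fy=4,interpolation=cv2.INTER_CUBIC)[:600])
to(97,0,190,0)
E
```

```text
time: 11.4
position: [0.5255, -0.1197, 0.2018]
ee_rot: [-168.8, -0.3, -4.7]
wrist_force: [-0.2, 0.0, -0.1]
width: 0.0001
clamp now [-144.3   -1.8] 201.4 t 11.45 F [-0.1  5.4 -1.1] w 0.0002
 turn first (tool): [-10.89  -0.4   -0.05]  then shift in turned axes: [  -1.8 -241.3   11.4]  shift in present axes: [  -2.3 -234.8   56.7]
```

View pics/s4.png

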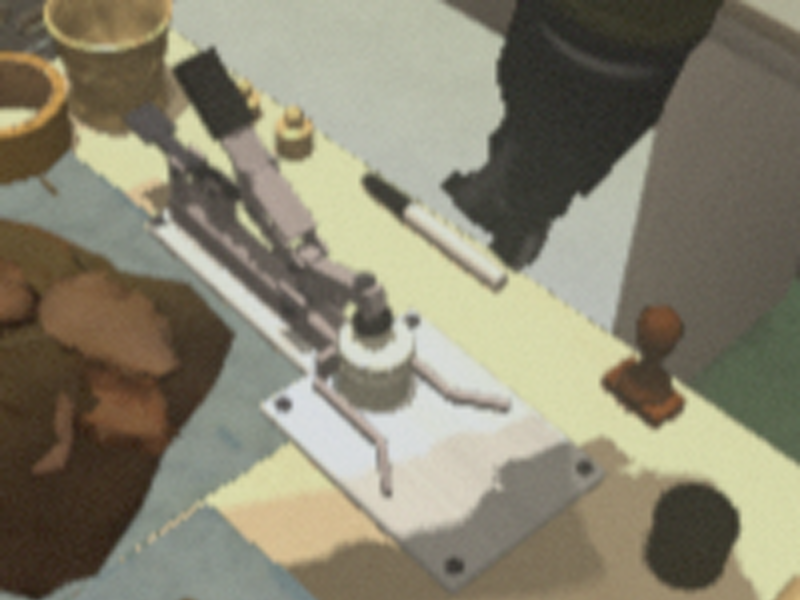

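The tub stands in the nest under the jaw pad (375,360). Next is the handle.

```bash
python3 -m handwheel '[[[0,0,0],[-5.4,0,0],0],[[0,0,0],[-5.4,-0.4,0],0],[[0,-20,0],[0,0,0],0],[[0,-35,0],[0,0,0],0],[[0,-35,0],[0,0,0],0],[[0,-35,0],[0,0,0],0],[[0,-35,0],[0,0,0],0],[[0,-35,0],[0,0,0],0],[[0,-35,0],[0,0,0],0],[[0,-10,0],[0,0,0],0]]'; python3 - <<'E'
from h import *
to(99,1.5,165,0)
q,d=imaging.camera("top"); W=cloud("top",d)
hsv=cv2.cvtColor(q,cv2.COLOR_BGR2HSV)
m=imaging.camera_model("wrist");p,d=imaging.camera("wrist"); cv2.imwrite("pics/w5.png",p)
E
```

```text
time: 12.45
position: [0.5413, 0.1328, 0.2002]
ee_rot: [-179.2, 0.5, -3.6]
wrist_force: [-0.8, 0.3, 0.4]
width: 0.0
clamp now [98.5  0.2] 200.2 t 12.45 F [-0.8  0.3  0.4] w 0.0
 turn first (tool): [-0.8   0.53  0.07]  then shift in turned axes: [-1.3 -0.5 35.2]  shift in present axes: [-1.  -0.  35.2]
```

View pics/w5.png

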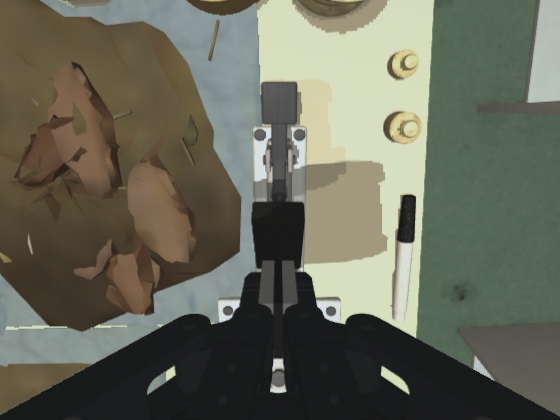

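The fingers are centred over the grip (279,235). Going down to contact and then pressing along the arc.

```bash
python3 -m handwheel '[[[0,1,8],[0,0,0],0],[[0,1,8],[0,0,0],0],[[0,1,8],[0,0,0],0],[[0,1,6],[0,0,0],0],[[0,0,3],[0,0,0],0],[[0,0,2],[0,0,0],0],[[0,0,2],[0,0,0],0],[[0,0,2],[0,0,0],0],[[0,0,0],[0,0,0],0],[[0,0,0],[0,0,0],0]]'; python3 -c "
from h import *
to(116,0,99,0)"
```

```text
time: 13.55
position: [0.541, 0.1257, 0.162]
ee_rot: [-179.3, 0.4, -3.9]
wrist_force: [-0.1, -1.0, -0.9]
width: 0.0001
clamp now [91.4 -0. ] 162.0 t 13.55 F [-0.1 -1.  -0.9] w 0.0001
 turn first (tool): [-0.7   0.39 -0.18]  then shift in turned axes: [ -0.  -24.6  63. ]  shift in present axes: [  0.3 -23.8  63.2]
```

```bash
python3 -m handwheel '[[[0,-2,3],[0,0,0],0],[[0,-2.5,4],[0,0,0],0],[[0,-2.5,4],[0,0,0],0],[[0,-2.5,4],[0,0,0],0],[[0,-2.5,4],[0,0,0],0],[[0,-2,4],[0,0,0],0],[[0,-2,4],[0,0,0],0],[[0,-2,4],[0,0,0],0],[[0,-1.5,4],[0,0,0],0],[[0,0,0],[0,0,0],0]]'; python3 -c "
from h import *
to(116,0,99,0)"
```

```text
time: 14.55
position: [0.5422, 0.1439, 0.1266]
ee_rot: [-179.4, 0.4, -4.0]
wrist_force: [0.5, -7.0, 4.4]
width: -0.0002
clamp now [109.7  -0. ] 126.6 t 14.55 F [ 0.5 -7.   4.4] w -0.0002
 turn first (tool): [-0.58  0.4  -0.27]  then shift in turned axes: [-0.  -6.3 27.6]  shift in present axes: [ 0.1 -6.  27.7]
```

```bash
python3 -m handwheel '[[[0,-1,3],[0,0,0],0],[[0,-1,3],[0,0,0],0],[[0,-0.7,3],[0,0,0],0],[[0,-0.7,3],[0,0,0],0],[[0,-0.5,3],[0,0,0],0],[[0,-0.5,2],[0,0,0],0],[[0,0,2],[0,0,0],0],[[0,0,0],[0,0,0],0],[[0,0,0],[0,0,0],0],[[0,0,0],[0,0,0],0]]'; python3 -c "
from h import *
to(116,0,99,0)"
```

```text
time: 15.55
position: [0.5423, 0.1502, 0.1082]
ee_rot: [-179.3, 0.4, -3.9]
wrist_force: [0.2, -0.9, 0.9]
width: 0.0004
clamp now [116.    0.3] 108.2 t 15.55 F [ 0.2 -0.9  0.9] w 0.0004
 turn first (tool): [-0.71  0.4  -0.19]  then shift in turned axes: [ 0.3 -0.   9.2]  shift in present axes: [0.4 0.1 9.2]
```

```bash
python3 -m handwheel '[[[0,0,1.2],[0,0,0],0],[[0,0,1.2],[0,0,0],0],[[0,0,1.2],[0,0,0],0],[[0,0,1.2],[0,0,0],0],[[0,0,1.2],[0,0,0],0],[[0,0,0],[0,0,0],0],[[0,0,0],[0,0,0],0],[[0,0,0],[0,0,0],0],[[0,0,0],[0,0,0],0],[[0,0,0],[0,0,0],0]]'; python3 -c "
from h import *
to(116,0,99,0)"
```

```text
time: 16.55
position: [0.5422, 0.1503, 0.1022]
ee_rot: [-179.3, 0.4, -3.9]
wrist_force: [-0.3, 0.1, 0.3]
width: 0.0004
clamp now [116.    0.4] 102.2 t 16.55 F [-0.3  0.1  0.3] w 0.0004
 turn first (tool): [-0.7   0.4  -0.19]  then shift in turned axes: [0.4 0.  3.2]  shift in present axes: [0.4 0.  3.2]
```

```bash
python3 -m handwheel '[[[0,0,1],[0,0,0],0],[[0,0,1],[0,0,0],0],[[0,0,1],[0,0,0],0],[[0,0,0.6],[0,0,0],0],[[0,0,0],[0,0,0],0],[[0,0,0],[0,0,0],0],[[0,0,0],[0,0,0],0],[[0,0,0],[0,0,0],0],[[0,0,0],[0,0,0],0],[[0,0,0],[0,0,0],0]]'; python3 -c "
from h import *
to(116,0,99,0)"
```

```text
time: 17.55
position: [0.5422, 0.1503, 0.0986]
ee_rot: [-179.3, 0.4, -3.9]
wrist_force: [0.7, 1.1, -0.5]
width: -0.0
clamp now [116.    0.4] 98.6 t 17.55 F [ 0.7  1.1 -0.5] w -0.0
 turn first (tool): [-0.7   0.39 -0.18]  then shift in turned axes: [ 0.4  0.  -0.4]  shift in present axes: [ 0.4  0.  -0.4]
```

```bash
python3 -m handwheel '[[[0,0,0.7],[0,0,0],0],[[0,0,0.7],[0,0,0],0],[[0,0,0.6],[0,0,0],0],[[0,0,0],[0,0,0],0],[[0,0,0],[0,0,0],0],[[0,0,0],[0,0,0],0],[[0,0,0],[0,0,0],0],[[0,0,0],[0,0,0],0],[[0,0,0],[0,0,0],0],[[0,0,0],[0,0,0],0]]'; python3 -c "
from h import *
to(116,0,99,0)
q,d=imaging.camera('scene'); cv2.imwrite('pics/s6.png',cv2.resize(q[120:270,200:360],None,fx=4,fy=4,interpolation=cv2.INTER_CUBIC))"
```

```text
time: 18.55
position: [0.5423, 0.1503, 0.0966]
ee_rot: [-179.3, 0.4, -3.9]
wrist_force: [-1.4, -0.1, 4.4]
width: 0.0
clamp now [116.1   0.3] 96.6 t 18.55 F [-1.4 -0.1  4.4] w 0.0
 turn first (tool): [-0.71  0.39 -0.19]  then shift in turned axes: [ 0.3  0.1 -2.4]  shift in present axes: [ 0.3  0.1 -2.4]
```

View pics/s6.png

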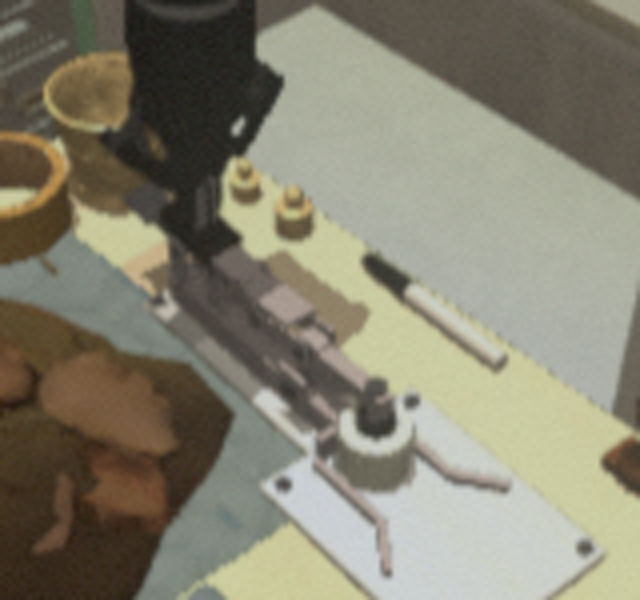

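The handle is down and the jaw sits on the cap, with the stop felt at 4 N. I'll lift off and check that it stays.

```bash
python3 -m handwheel '[[[0,0,-3],[0,0,0],0],[[0,0,-10],[0,0,0],0],[[0,0,-30],[0,0,0],0],[[0,0,-30],[0,0,0],0],[[0,0,-20],[0,0,0],0],[[0,-20,0],[-5,0,0],0],[[0,-20,0],[-5,0,0],0],[[0,-20,0],[-5,0,0],0],[[0,-10,0],[-5,0,0],0],[[0,0,0],[0,0,0],0]]'; python3 - <<'E'
from h import *
to(179,0.5,84,20)
for n in ("top","scene"):
    q,d=imaging.camera(n); W=cloud(n,d)
    C=(W[...,:2]-Z["o"])@Z["R"]*1000
    for a,b in ((60,75),(80,95),(95,110),(110,125),(125,140),(160,185)):
        k=(C[...,0]>a)&(C[...,0]<b)&(abs(C[...,1])<9)&(W[...,2]>.04)&(W[...,2]<.17); z=W[...,2][k]*1000
        print(n,a,b,k.sum(),np.percentile(z,[50,90]).round(1) if k.any() else '')
    k=(C[...,0]>-90)&(C[...,0]<-30)&(abs(C[...,1])<24)&(W[...,2]>.042)&(W[...,2]<.062)&(abs(C[...,0]+60)**2+C[...,1]**2>17**2)
    print("cap top",n,k.sum(),np.median(W[...,2][k])*1000)
cv2.imwrite("pics/s7.png",cv2.resize(q[120:270,200:360],None,fx=4,fy=4,interpolation=cv2.INTER_CUBIC))
E
```

```text
time: 19.6
position: [0.546, 0.2244, 0.1804]
ee_rot: [160.6, 0.6, -3.4]
wrist_force: [-0.3, 1.1, 0.4]
width: -0.0001
clamp now [190.2   1.4] 180.4 t 19.6 F [-0.3  1.1  0.4] w -0.0001
 turn first (tool): [-0.58  0.43  0.48]  then shift in turned axes: [  0.9 -22.5  94.4]  shift in present axes: [  1.8 -21.5  94.6]
top 60 75 33 [85.4 87.4]
top 80 95 37 [88.1 92.5]
top 95 110 36 [94.  95.9]
top 110 125 35 [94.3 96.8]
top 125 140 36 [96.1 98.9]
top 160 185 58 [72.1 74.6]
cap top top 91 46.356011419101726
scene 60 75 34 [86.  87.9]
scene 80 95 67 [86.8 93.2]
scene 95 110 47 [94.2 96.3]
scene 110 125 29 [95.7 97.7]
scene 125 140 41 [96.8 98.7]
scene 160 185 43 [73.6 75.9]
cap top scene 108 48.30769589855388
```

View pics/s7.png

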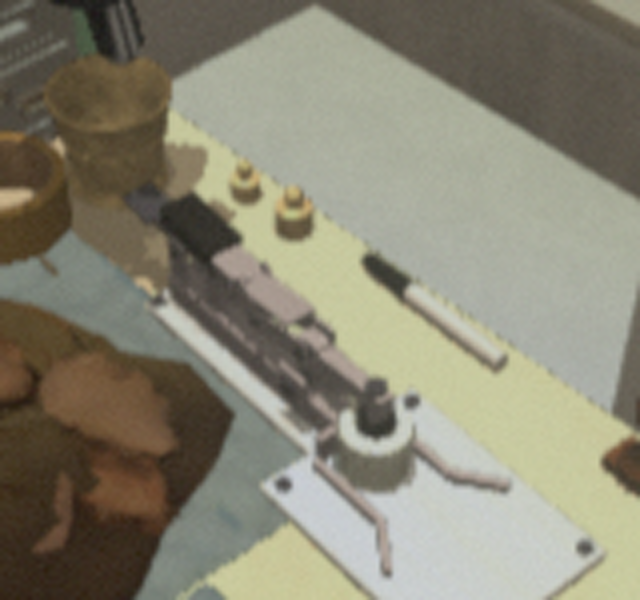

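The handle stays locked on its own with the grip at about 97 mm, and the cap top is down. Now for the release plate.

```bash
python3 -m handwheel '[[[0.2,-2.6,14],[-0.5,0.4,0.4],0],[[0.2,-2.6,14],[0,0,0],0],[[0.2,-2.6,14],[0,0,0],0],[[0.2,-2.6,14],[0,0,0],0],[[0.2,-2.6,14],[0,0,0],0],[[0.2,-2.6,14],[0,0,0],0],[[0.2,-2.6,14],[0,0,0],0],[[0,0,0],[0,0,0],0],[[0,0,0],[0,0,0],0],[[0,0,0],[0,0,0],0]]'; python3 -c "
from h import *
to(174,0,50,20)"
```

```text
time: 20.7
position: [0.5485, 0.2018, 0.0854]
ee_rot: [160.3, -0.2, -4.2]
wrist_force: [-0.4, -0.3, 0.4]
width: 0.0002
clamp now [167.9  -2.5] 85.4 t 20.7 F [-0.4 -0.3  0.4] w 0.0002
 turn first (tool): [-0.25 -0.02 -0.53]  then shift in turned axes: [ -2.5 -17.9  31.2]  shift in present axes: [ -2.7 -17.7  31.3]
```

```bash
python3 -m handwheel '[[[-1.3,-3.3,-1.2],[0,0,0],0],[[-1.3,-3.3,-1.2],[0,0,-0.5],0],[[0,-1.4,3.8],[0,0,0],0],[[0,-1.4,3.8],[0,0,0],0],[[0,-1.4,3.8],[0,0,0],0],[[0,-1.4,3.8],[0,0,0],0],[[0,-1.2,3.4],[0,0,0],0],[[0,-1,2.8],[0,0,0],0],[[0,0,0],[0,0,0],0],[[0,0,0],[0,0,0],0]]'; python3 -c "
from h import *
to(174,0,50,20)"
```

```text
time: 21.7
position: [0.5455, 0.2091, 0.0613]
ee_rot: [160.2, 0.1, -3.7]
wrist_force: [-0.0, 2.3, 1.1]
width: 0.0005
clamp now [175.    0.9] 61.3 t 21.7 F [-0.   2.3  1.1] w 0.0005
 turn first (tool): [-0.15  0.07  0.05]  then shift in turned axes: [ 0.9 -2.9 10.9]  shift in present axes: [ 0.9 -2.9 10.9]
```

Contact. I'll press about 14 mm further and watch the force.

```bash
python3 -m handwheel '[[[0,-0.7,1.9],[0,0,0],0],[[0,-0.7,1.9],[0,0,0],0],[[0,-0.7,1.9],[0,0,0],0],[[0,-0.7,1.9],[0,0,0],0],[[0,-0.7,1.9],[0,0,0],0],[[0,-0.7,1.9],[0,0,0],0],[[0,0,0],[0,0,0],0],[[0,0,0],[0,0,0],0],[[0,0,0],[0,0,0],0],[[0,0,0],[0,0,0],0]]'; python3 - <<'E'
from h import *
to(174,0,46,20)
q,d=imaging.camera("scene"); cv2.imwrite("pics/s8.png",cv2.resize(q[120:270,200:360],None,fx=4,fy=4,interpolation=cv2.INTER_CUBIC))
E
```

```text
time: 22.7
position: [0.5457, 0.2097, 0.0493]
ee_rot: [160.2, 0.0, -3.6]
wrist_force: [0.1, -0.9, 1.9]
width: -0.0
clamp now [175.6   0.7] 49.3 t 22.7 F [ 0.1 -0.9  1.9] w -0.0
 turn first (tool): [-0.21  0.03  0.06]  then shift in turned axes: [0.7 0.3 3.7]  shift in present axes: [0.7 0.4 3.7]
```

View pics/s8.png

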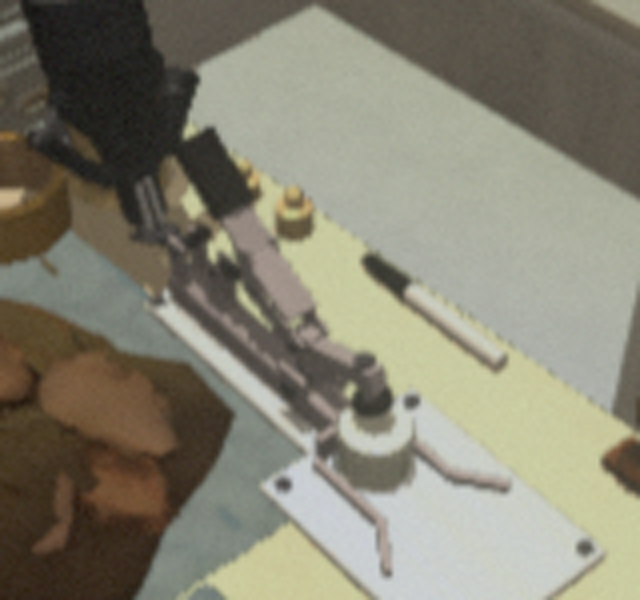

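The handle sprang up and the jaw is open. Retreating along the tool axis.

```bash
python3 -m handwheel '[[[0,0,-4],[0,0,0],0],[[0,0,-10],[0,0,0],0],[[0,0,-20],[0,0,0],0],[[0,0,-25],[0,0,0],0],[[0,0,-25],[0,0,0],0],[[0,0,-25],[0,0,0],0],[[0,0,-25],[0,0,0],0],[[0,0,0],[0,0,0],0],[[0,0,0],[0,0,0],0],[[0,0,0],[0,0,0],0]]'; python3 - <<'E'
from h import *
to(174,0,46,20)
for n in ("scene","top"):
    q,d=imaging.camera(n); W=cloud(n,d); C=(W[...,:2]-Z["o"])@Z["R"]*1000
    k=(C[...,0]>-95)&(C[...,0]<-25)&(abs(C[...,1])<30)&(W[...,2]>.042)&(W[...,2]<.056)&(np.hypot(C[...,0]+60,C[...,1])>14)
    print(n,"cap top",k.sum(),np.median(W[...,2][k])*1000,"extent",np.percentile(C[k],[2,98],axis=0).round(1).tolist())
    for a,b in ((85,100),(160,185)):
        k=(C[...,0]>a)&(C[...,0]<b)&(abs(C[...,1])<9)&(W[...,2]>.04)&(W[...,2]<.175); print(a,np.median(W[...,2][k])*1000)
a=cv2.imread("pics/top0.png"); cv2.imwrite("pics/t9.png",np.vstack([cv2.resize(x[155:285,120:420],None,fx=2.3,fy=2.3,interpolation=cv2.INTER_CUBIC) for x in (a,q)]))
E
```

```text
time: 23.75
position: [0.548, 0.2547, 0.1746]
ee_rot: [160.2, 0.1, -3.7]
wrist_force: [-0.4, -0.2, -0.6]
width: 0.0001
clamp now [220.6   1.4] 174.6 t 23.75 F [-0.4 -0.2 -0.6] w 0.0001
 turn first (tool): [-0.16  0.12  0.08]  then shift in turned axes: [  1.4  -0.2 136.8]  shift in present axes: [  1.7   0.2 136.8]
scene cap top 142 48.323329192481225 extent [[-81.2, -19.9], [-39.4, 24.3]]
85 76.69692859696109
160 74.18655199592267
top cap top 110 47.03218429047151 extent [[-81.2, -20.8], [-38.9, 22.1]]
85 149.76938989948695
160 72.30185558101243
```

View pics/t9.png

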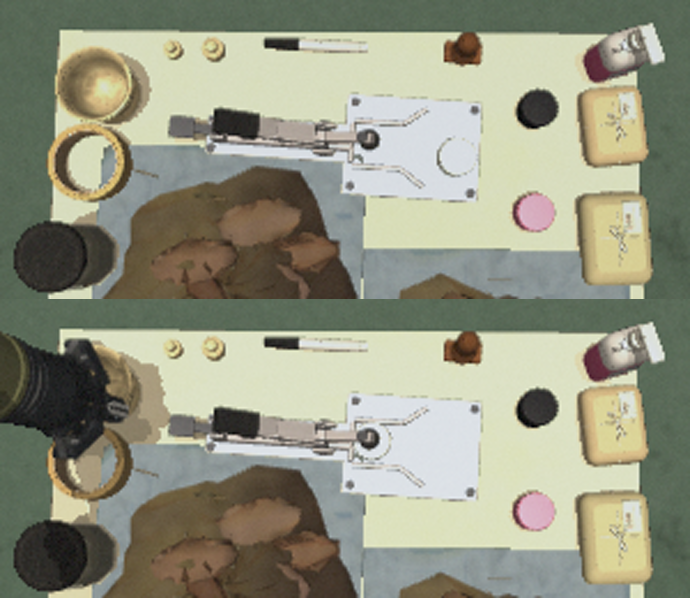

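Final views: the tub stands upright in the nest with its cap top at about 48 mm (home is 49). The handle is up, the release lever is back at rest, and the other things haven't moved.

```bash
python3 -c "
from station import r
print(r.sign_off())"
```

```text
the job is handed in; nothing more can be done
None
```

The job is done and handed in at about 24 s of the 54 s allowed. I pushed the tub between the rails with the part-open fingers until the stop pushed back with 5 N. I then pressed the handle over centre, lifted off, and pressed the release lever until the jaw sprang open.

**Lock:** With the arm clear, the handle stayed down by itself, its grip about 97 mm above the table. I felt the firm stop at 4 N.

**After release:**
- **Clamp:** the handle is back up at about 150 mm, the release plate is back at 72–74 mm, and the jaw is open.
- **Cap:** its top reads 47–48 mm, against 49 mm when fully home and 54 mm raised.
- **Tub:** it stands upright with its centre at about clamp x -58 mm, within camera accuracy of the nest at -60 mm.
- **Other things:** from above, none appeared to have moved. The gripper hid part of the mortar and tape roll, but it never came down to their height near them.

**Checks that disagreed:**
- **Handle height:** one scene-camera reading of the reopened handle gave 77 mm. I took this as the camera catching the frame under the handle, because the top camera and the picture both show it up.
- **Forces:** I only read them at the end of each one-second move. The highest was about 8 N, so brief peaks would not show.

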